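# Pack the finial row in reverse order

## Task

Move the four stone finials from the brown display board into the packing crate beside it in reverse order: the one nearest the robot on the board goes into the crate's farthest cell, the next into the cell before that, and so on, until the one that stood farthest away is in the nearest cell. Each must stand upright on the floor of its own cell, let go and at rest; set them down without dropping them, and leave the mallet, the try square and the blue bowl where they are.

Things in the scene. Friction and masses are not known exactly. Their poses are not given: they have to be found in the camera images.
- finial_white_mid (a point): Loose turned finial: white marble, round dome top (plain cylinder up to 61 mm). 38 mm diameter, 80 mm tall, about 0.2 kg, standing upright on its pad. The point is its centre on the axis, 40 mm above its underside; z is its axis, upward.
- finial_honey_mid (a point): Loose turned finial: honey-yellow stone, pointed cone top (plain cylinder up to 51 mm, then the cone). 38 mm diameter, 80 mm tall, about 0.2 kg, standing upright on its pad. The point is its centre on the axis, 40 mm above its underside; z is its axis, upward.
- finial_green_mid (a point): Loose turned finial: dark green stone, narrow neck and ball top (plain cylinder up to 54 mm, ball 28 mm wide). 38 mm diameter, 80 mm tall, about 0.2 kg, standing upright on its pad. The point is its centre on the axis, 40 mm above its underside; z is its axis, upward.
- finial_red_mid (a point): Loose turned finial: dark red stone, flat top (plain cylinder up to 76 mm). 38 mm diameter, 80 mm tall, about 0.2 kg, standing upright on its pad. The point is its centre on the axis, 40 mm above its underside; z is its axis, upward.
- pad_white: Fixed blue felt pad, 58 x 66 mm and 6 mm thick, on the display board, on which the white finial starts (within 3 mm of its middle). It stays there, and so shows where in the row that finial began. Origin: centre of its underside.
- pad_honey: Fixed black felt pad, 58 x 66 mm and 6 mm thick, on the display board, on which the honey finial starts (within 3 mm of its middle). It stays there, and so shows where in the row that finial began. Origin: centre of its underside.
- pad_green: Fixed pale grey felt pad, 58 x 66 mm and 6 mm thick, on the display board, on which the green finial starts (within 3 mm of its middle). It stays there, and so shows where in the row that finial began. Origin: centre of its underside.
- pad_red: Fixed yellow felt pad, 58 x 66 mm and 6 mm thick, on the display board, on which the red finial starts (within 3 mm of its middle). It stays there, and so shows where in the row that finial began. Origin: centre of its underside.
- board: Fixed brown board, 290 x 80 x 12 mm, with dark ribs (5 mm, tops 28 mm above the table) between four pads. Origin: centre of its underside, on the table. x points away from the robot along the row: pad centres at x = -102, -34, 34, 102 mm, y = 0. Board and crate stand side by side, either on the left, each turned up to 0.25 rad. The mallet, bowl (left) and square (right), under 75 mm high, are 30 mm or more clear of both.
- crate: Fixed pale wooden packing crate, open on top, 278 x 74 x 21 mm, with four empty dark-floored cells in a row. Origin: centre of its underside, on the table. The row runs along its x axis, which points away from the robot: cell centres at x = -102, -34, +34, +102 mm, y = 0. Cells are 62 x 62 mm inside; walls 6 mm, cell floor 6 mm and rim 21 mm above the table.
There are look-alikes about, which are no part of the job. Of the things shaped like the part that bears finial_white_mid, the marble one is meant. What is shaped like the part that bears finial_honey_mid but pink is not meant.

How it is judged:
At the end, for the whole second after the job is handed in: All four finials stand upright (within 0.12 rad) on the crate's cell floors (height within 6 mm), each within 16 mm of the centre, along and across, of the cell that mirrors its starting place in the row (nearest to farthest and so on), at rest and not touched by the fingers (((x of pad_white in the frame of board between -0.122 and -0.082 m and x of finial_white_mid in the frame of crate between 0.086 and 0.118 m) or (x of pad_white in the frame of board between -0.054 and -0.014 m and x of finial_white_mid in the frame of crate between 0.018 and 0.05 m) or (x of pad_white in the frame of board between 0.014 and 0.054 m and x of finial_white_mid in the frame of crate between -0.05 and -0.018 m) or (x of pad_white in the frame of board between 0.082 and 0.122 m and x of finial_white_mid in the frame of crate between -0.118 and -0.086 m)) and y of finial_white_mid in the frame of crate between -0.016 and 0.016 m and z of finial_white_mid in the frame of crate between 0.04 and 0.052 m and angle between each of finial_white_mid, finial_honey_mid, finial_green_mid, finial_red_mid's own z axis and vertical below 0.12 rad and linear speed of each of finial_white, finial_honey, finial_green, finial_red below 0.02 m/s and angular speed of each of finial_white, finial_honey, finial_green, finial_red below 0.2 rad/s and contact force between each of finial_white, finial_honey, finial_green, finial_red and the fingers below 0.05 N and ((x of pad_honey in the frame of board between -0.122 and -0.082 m and x of finial_honey_mid in the frame of crate between 0.086 and 0.118 m) or (x of pad_honey in the frame of board between -0.054 and -0.014 m and x of finial_honey_mid in the frame of crate between 0.018 and 0.05 m) or (x of pad_honey in the frame of board between 0.014 and 0.054 m and x of finial_honey_mid in the frame of crate between -0.05 and -0.018 m) or (x of pad_honey in the frame of board between 0.082 and 0.122 m and x of finial_honey_mid in the frame of crate between -0.118 and -0.086 m)) and y of finial_honey_mid in the frame of crate between -0.016 and 0.016 m and z of finial_honey_mid in the frame of crate between 0.04 and 0.052 m and ((x of pad_green in the frame of board between -0.122 and -0.082 m and x of finial_green_mid in the frame of crate between 0.086 and 0.118 m) or (x of pad_green in the frame of board between -0.054 and -0.014 m and x of finial_green_mid in the frame of crate between 0.018 and 0.05 m) or (x of pad_green in the frame of board between 0.014 and 0.054 m and x of finial_green_mid in the frame of crate between -0.05 and -0.018 m) or (x of pad_green in the frame of board between 0.082 and 0.122 m and x of finial_green_mid in the frame of crate between -0.118 and -0.086 m)) and y of finial_green_mid in the frame of crate between -0.016 and 0.016 m and z of finial_green_mid in the frame of crate between 0.04 and 0.052 m and ((x of pad_red in the frame of board between -0.122 and -0.082 m and x of finial_red_mid in the frame of crate between 0.086 and 0.118 m) or (x of pad_red in the frame of board between -0.054 and -0.014 m and x of finial_red_mid in the frame of crate between 0.018 and 0.05 m) or (x of pad_red in the frame of board between 0.014 and 0.054 m and x of finial_red_mid in the frame of crate between -0.05 and -0.018 m) or (x of pad_red in the frame of board between 0.082 and 0.122 m and x of finial_red_mid in the frame of crate between -0.118 and -0.086 m)) and y of finial_red_mid in the frame of crate between -0.016 and 0.016 m and z of finial_red_mid in the frame of crate between 0.04 and 0.052 m).
It fails at once if a finial is dropped (it falls free by more than about 20 mm) ((linear speed of finial_white above 0.63 m/s and contact force between finial_white and the arm below 0.02 N and contact force between finial_white and the fingers below 0.02 N) or (linear speed of finial_honey above 0.63 m/s and contact force between finial_honey and the arm below 0.02 N and contact force between finial_honey and the fingers below 0.02 N) or (linear speed of finial_green above 0.63 m/s and contact force between finial_green and the arm below 0.02 N and contact force between finial_green and the fingers below 0.02 N) or (linear speed of finial_red above 0.63 m/s and contact force between finial_red and the arm below 0.02 N and contact force between finial_red and the fingers below 0.02 N)).
It fails at once if the mallet is shifted by more than 30 mm (distance of mallet from where it was at the start of the episode above 0.03 m).
It fails at once if the square is shifted by more than 30 mm (distance of square from where it was at the start of the episode above 0.03 m).
It fails at once if the bowl is shifted by more than 30 mm (distance of water_bowl from where it was at the start of the episode above 0.03 m).
It also fails if it takes over 120 s, if anything falls off the work surface, if the arm or the gripper's body presses on something with over 40 N, if the wrist force passes 120 N, or if a joint passes its speed limit or range.

## Robot

A 6-joint arm with a two-finger parallel gripper is mounted at the origin on the work surface. World frame = base frame: x ahead of the robot, y to its left, z up, the work surface at z = 0. Lengths are in m, angles in rad, forces in N, time in s.
With the tool pointing down it reaches from about 0.35 to 0.975 m from the base axis. Payload 4.9 kg.
Tool frame: the origin (TCP) lies midway between the tips of the shut fingers; the grasp point (between the pads) lies 19 mm behind it; z points along the fingers, y is the line along which they close (so a half turn about z gives the same grasp; the last joint's range is limited). The gripper opens to 85 mm and grips with 20 to 120 N. Pads are 22 mm wide; open, the fingers measure 114 mm over their backs; the gripper's body (76 mm by 85 mm) begins 54 mm behind the grasp point. The pads swing forward as they close: fully open they stand 13 mm farther back than shut.
Start: joints at [-0.119, 0.053, 1.613, -0, 1.476, -0.119], TCP at [0.625, 0, 0.199] pointing down, gripper open.
Joint ranges: [-3.01, 3.01], [-1.01, 2.22], [0.06, 2.58], [-1.02, 4.17], [0.09, 2.62], [-3.14, 3.14]. Speed limits (rad/s): [2.57, 2.57, 3.14, 3.14, 3.14, 3.14].

## Interface

Orientations are given as a unit quaternion [w, x, y, z].
In Python, from plant import state, grab_frame, camera_info, job_done, spot_in, masks_of, pinpoint gives the robot as it stands.
- The arm moves only by the shell command python3 -m handwheel 'ROWS' [OPENING]. ROWS is JSON, a list that holds one entry, the list of rows, each a list of 6 numbers: the shift along the world's x, y, z in m, then the turn, a rotation vector about the world's x, y, z in degrees. In form: [[[tx, ty, tz, ax, ay, az], ...]]. A call has 1 to 20 rows; each row shifts and turns the commanded pose from where the row before left it; what a row does not reach is not made up. A row lasts 1/12 s, in which the tool goes at most 41.7 mm and 7.16 degrees, less where a joint would pass 70% of its speed; a pose out of reach is approached as far as the arm can. A call is refused whole if a number of a shift passes 0.0417 or a number of a turn 7.16, either way. A call with a gripper value outside its range is refused whole. OPENING is the opening, from 0 (shut) to 1 (fully open), set as the call begins (- or left out, the last holds). The fingers move at their own pace and stop on an object; the grip force is fixed at half the most. Time passes only in rows, so rows that do not move let the fingers close. It gives the time, the measured TCP pose, the force, the opening and the grip force at its end, in the units of the state.
- state(): the state, without advancing time (a new reading comes with each control period).
- grab_frame(name): name is "scene" or "side" or "wrist"; returns (picture, depth): 384x512x3 uint8, blue, green, red; 384x512 float32, m along the optical axis (not along the pixel's ray), 0 where there is no reading.
- camera_info(name): a dict with "fx", "fy", "cx", "cy" (pixels), "T" (4x4, takes a point from camera to world coordinates). Camera axes: x right, y up, looking along -z (the intrinsics and any distortion apply to the point x, -y, -z); pixel columns grow to the right and rows downward; lengths in m; the calibration is good to about 2 mm. A picture is of the moment at which its call begins: read the wrist's pose just before it. camera_info takes no time and is no camera call; for the wrist camera it gives the pose at the moment of the call.
- job_done(): hands the job in; it is judged then, once.
Trained networks look in the newest picture that a camera, given by its name, has taken for a name from the list of things; names that differ only in an ending like _2 or _b are one class to them, and where a whole thing is asked for, a point or a joint stands for the part that bears it (a point fixed in the world has none). Each returns a list of dicts, best first, with "conf" (0 to 1); they miss things now and then, are a little off and sometimes report something else, mostly with a low value. They report only what shows in the picture. A call takes as long as a camera call. They do not tell look-alikes from the thing itself.
- spot_in(camera, thing): "box" ([left, top, width, height] in pixels, round what is visible of it).
- masks_of(camera, thing): "region" (384x512 bool, what is visible of it) and "box" ([left, top, width, height] in pixels, round what is visible of it).
- pinpoint(camera, thing): "position" ([column, row] in pixels: a listed point, or the origin of a listed thing).
The state is a dict: "time": time; "joint_pos": joint angles; "joint_vel": joint speeds; "joint_efforts": joint torques, N m; "tool_pos": TCP position; "tool_rot": TCP orientation; "contact_force": force on the tool from outside, world axes, zero at the start; "ft_torque": the same for the moment, N m; "gripper_width": opening from 0.0 (shut) to 1.0 (fully open); "grasp_force": force on a finger pad.
Only numpy, scipy, OpenCV 4.12 (cv2) and the standard library are available. Lean on these libraries where they do the work, as an engineer would, in place of code of your own. Each camera call takes 0.05 s, during which the arm holds its last target. There are 200 camera calls.

## Working session

There is one attempt and no reset: what is moved stays moved. The work goes in short steps, Python scripts to look and compute and a shell command to move; the robot and the scene stay as the last step left them, time stands still between calls to the robot, and variables do not carry over. Pictures are saved under pics/ and viewed, at most 14 in all, crops included, and the job is handed in when it is done.

```bash
mkdir -p pics; ls; python3 - <<'E'
from plant import *
import cv2,numpy as np
s=state();print({k:np.round(v,3).tolist() for k,v in s.items()})
a=[]
for n in("scene","side"):
    p,d=grab_frame(n);cv2.imwrite(f"pics/{n}0.png",p);np.save(f"pics/{n}0d.npy",d)
    c=camera_info(n);print(n,c['fx'],c['cx'],c['cy'],np.round(c['T'],3).tolist(), c.keys())
    cv2.imwrite(f"pics/{n}0.png",p)
E
```

```text
pics
{'time': 0.0, 'joint_pos': [-0.119, 0.053, 1.614, 0.0, 1.476, -0.119], 'joint_vel': [0.001, -0.0, 0.002, -0.0, -0.002, 0.0], 'joint_efforts': [0.0, -39.367, -37.018, -0.0, 0.007, -0.0], 'tool_pos': [0.624, 0.0, 0.198], 'tool_rot': [-0.001, 0.707, 0.707, -0.001], 'contact_force': [-0.211, -0.309, 0.483], 'ft_torque': [0.011, -0.007, 0.033], 'grasp_force': 0.0, 'gripper_width': 0.999}
scene 429.58691995900176 253.8505320541649 188.43484165226658 [[0.651, -0.646, 0.399, 0.881], [0.759, 0.548, -0.351, -0.4], [0.009, 0.531, 0.847, 0.848], [0.0, 0.0, 0.0, 1.0]] dict_keys(['fx', 'fy', 'cx', 'cy', 'T'])
side 417.8220983041161 258.39983836605325 193.41728615346787 [[0.922, 0.252, -0.294, 0.219], [-0.387, 0.565, -0.729, -0.753], [-0.017, 0.786, 0.618, 0.674], [0.0, 0.0, 0.0, 1.0]] dict_keys(['fx', 'fy', 'cx', 'cy', 'T'])
```

View pics/scene0.png

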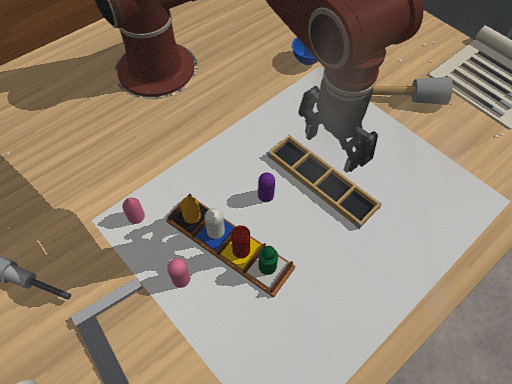

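View pics/side0.png

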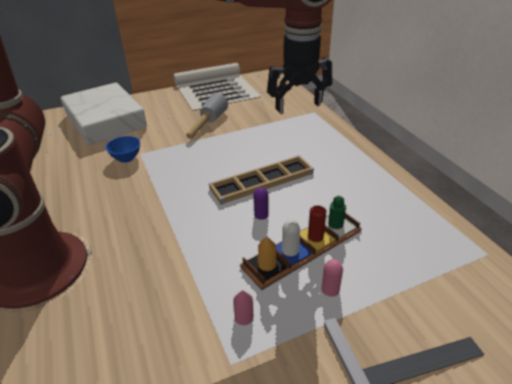

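Scene picture: on the board from the robot outward are honey (190,210), white (214,224), red (240,243) and green (268,260). The crate runs from (290,150) to (360,205). A purple look-alike stands between them at (266,187), with two pink ones at (134,210) and (178,272). The white one at (214,224) is the marble dome. The yellow cone at (190,210) is honey, since the others are pink or purple. Next I'll make an enlarged crop and measure.

```bash
cat > h.py <<'E'
from plant import *
import cv2,numpy as np
from scipy.optimize import least_squares
F=["finial_white_mid","finial_honey_mid","finial_green_mid","finial_red_mid"]
def cloud(n,d):
    c=camera_info(n);v,u=np.mgrid[:384,:512]
    P=np.stack([(u-c['cx'])/c['fx']*d,-(v-c['cy'])/c['fy']*d,-d],-1)
    P=P@c['T'][:3,:3].T+c['T'][:3,3];P[d<=0]=np.nan
    return P
def circ(P,r=.019):
    xy=P[:,:2];f=lambda q:np.hypot(*(xy-q).T)-r
    c=camera
E
sed -i '/def circ/,$d' h.py
cat >> h.py <<'E'
def circ(P,cam,r=.019):
    "axis of an upright cylinder of radius r from its visible side points"
    xy=P[:,:2];m=np.median(xy,0);u=m-cam[:2];u/=np.linalg.norm(u)
    s=least_squares(lambda q:np.hypot(*(xy-q).T)-r,m+u*.012,loss='soft_l1',f_scale=.002)
    return s.x,np.sqrt(np.median(s.fun**2))
E
python3 - <<'E'
from h import *
for n in("scene","side"):
    p,d=grab_frame(n);P=cloud(n,d);cam=camera_info(n)['T'][:3,3]
    print(n,"table z",np.nanmedian(P[300:340,250:300,2]).round(4))
    for t in F:
        for m in masks_of(n,t)[:3]:
            if m['conf']<.3: continue
            Q=P[m['region']&np.isfinite(P[...,2])];h=np.percentile(Q[:,2],98)
            S=Q[(Q[:,2]>.032)&(Q[:,2]<.066)]
            bgr=p[m['region']].mean(0).astype(int)
            if len(S)>10: print(t,round(m['conf'],2),m['box'],bgr,len(S),*[np.round(x,4) for x in circ(S,cam)],'top',h.round(3))
    for t in("crate","board","mallet","square","bowl"):
        try: ms=masks_of(n,t)[:1]
        except Exception as e: print(t,e);continue
        for m in ms:
            Q=P[m['region']&np.isfinite(P[...,2])];lo,hi=(.015,.03)
            if t in("crate","board"):Q=Q[(Q[:,2]>lo)&(Q[:,2]<hi)]
            r=cv2.minAreaRect((Q[:,:2]*1000).astype(np.float32));print(t,round(m['conf'],2),m['box'],len(Q),np.round(r[0],1),np.round(r[1],1),round(r[2],1),Q[:,2].max().round(3))
    for t in("crate","board","pad_white","pad_honey","pad_red","pad_green"):
        k=pinpoint(n,t)
        if k:
            c=camera_info(n);u,v=k[0]['position'];D=c['T'][:3,:3]@[(u-c['cx'])/c['fx'],-(v-c['cy'])/c['fy'],-1]
            z=.012 if 'pad' in t else 0.;X=cam+D*(z-cam[2])/D[2];print(t,round(k[0]['conf'],2),X.round(4))
    if n=="scene": cv2.imwrite("pics/crop1.png",cv2.resize(p[130:310,110:390],None,fx=2.8,fy=2.8,interpolation=cv2.INTER_CUBIC))
E
```

```text
scene table z 0.001
finial_white_mid 0.7 [257.0, 172.7, 18.7, 29.3] [83 37 66] 147 [ 0.5116 -0.0398] 0.0005 top 0.08
finial_white_mid 0.61 [206.1, 206.9, 19.7, 30.6] [116 122 122] 130 [ 0.5169 -0.1883] 0.0004 top 0.098
finial_white_mid 0.55 [165.8, 258.9, 23.6, 27.1] [ 94  76 138] 125 [ 0.5502 -0.3054] 0.0003 top 0.08
finial_honey_mid 0.92 [119.4, 198.9, 27.8, 24.8] [ 88  72 127] 234 [ 0.3645 -0.2969] 0.002 top 0.075
finial_honey_mid 0.62 [179.1, 195.7, 23.5, 26.6] [20 66 93] 140 [ 0.4542 -0.2057] 0.0004 top 0.094
finial_green_mid 0.9 [260.0, 247.0, 17.3, 26.0] [34 56 17] 109 [ 0.6493 -0.157 ] 0.0003 top 0.098
finial_red_mid 0.71 [231.0, 226.4, 18.3, 31.9] [18 23 72] 120 [ 0.5868 -0.1753] 0.0004 top 0.1
crate 0.68 [269.5, 137.0, 109.1, 93.4] 1197 [568.4  84.3] [280.9  78.1] 4.9 0.026
board 0.73 [167.2, 206.5, 127.2, 89.8] 505 [ 556.2 -183.9] [282.4  74.7] 13.2 0.03
mallet it knows: board, crate, finial_green_mid, finial_honey_mid, finial_red_mid, finial_white_mid, pad_green, pad_honey, pad_red, pad_white
square it knows: board, crate, finial_green_mid, finial_honey_mid, finial_red_mi
[... 1273 characters left out ...]
510 [ 554.9 -182.2] [279.6  75.7] 13.1 0.03
mallet it knows: board, crate, finial_green_mid, finial_honey_mid, finial_red_mid, finial_white_mid, pad_green, pad_honey, pad_red, pad_white
square it knows: board, crate, finial_green_mid, finial_honey_mid, finial_red_mid, finial_white_mid, pad_green, pad_honey, pad_red, pad_white
bowl it knows: board, crate, finial_green_mid, finial_honey_mid, finial_red_mid, finial_white_mid, pad_green, pad_honey, pad_red, pad_white
crate 0.75 [0.5702 0.0858 0.    ]
board 0.85 [ 0.5563 -0.1742  0.    ]
pad_white 0.75 [ 0.5256 -0.1834  0.012 ]
pad_honey 0.79 [ 0.4565 -0.2011  0.012 ]
pad_red 0.54 [ 0.5886 -0.1746  0.012 ]
pad_green 0.45 [ 0.6493 -0.1713  0.012 ]
```

View pics/crop1.png

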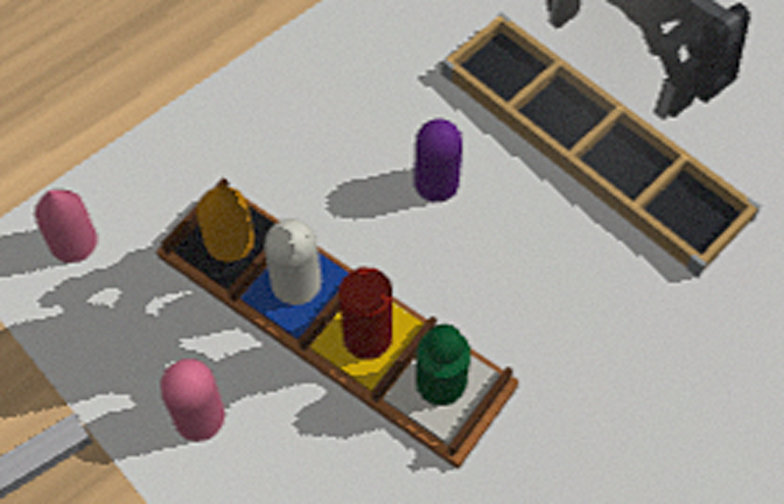

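The crop shows honey as the yellow cone at crop (225,225), white as the grey-veined dome at (292,260), then red flat and green ball. Purple and pink are look-alikes. Measured heights (tops at 98 mm), sizes and pitch agree with the description.

The plan, with the row direction at 13° on the board and 4.75° in the crate:

| Finial | Position on board | Crate cell |
|---|---|---|
| Honey | (.455,-.205) | (.671,.093) |
| White | (.518,-.188) | (.603,.087) |
| Red | (.588,-.175) | (.535,.082) |
| Green | (.650,-.157) | (.467,.076) |

```bash
python3 -m handwheel '[[[-0.0154,-0.0187,0,0,0,-7],[-0.0154,-0.0187,0,0,0,-7],[-0.0154,-0.0187,0,0,0,-7],[-0.0154,-0.0187,0,0,0,-7],[-0.0154,-0.0187,0,0,0,-7],[-0.0154,-0.0187,0,0,0,-7],[-0.0154,-0.0187,0,0,0,-7],[-0.0154,-0.0187,0,0,0,-7],[-0.0154,-0.0187,0,0,0,-7],[-0.0154,-0.0187,0,0,0,-7],[-0.0154,-0.0187,0,0,0,-7],[0,0,0,0,0,0],[0,0,0,0,0,0],[0,0,0,0,0,0]]]' 1
```

```text
time: 2.57
tool_pos: [0.4559, -0.2054, 0.1991]
tool_rot: [-0.0, 0.993, 0.114, 0.0]
contact_force: [0.1, -0.2, 0.3]
gripper_width: 1.001
grasp_force: 0.0
```

```bash
python3 -m handwheel '[[[0,0,-0.016,0,0,0],[0,0,-0.016,0,0,0],[0,0,-0.016,0,0,0],[0,0,-0.016,0,0,0],[0,0,-0.016,0,0,0],[0,0,-0.016,0,0,0],[0,0,-0.016,0,0,0],[0,0,-0.016,0,0,0],[0,0,-0.016,0,0,0],[0,0,-0.006,0,0,0],[0,0,-0.006,0,0,0],[0,0,-0.006,0,0,0],[0,0,0,0,0,0],[0,0,0,0,0,0]]]' 1; python3 - <<'E'
from h import *
p,d=grab_frame("side");cv2.imwrite("pics/a.png",cv2.resize(p[120:340,150:420],None,fx=2.5,fy=2.5,interpolation=cv2.INTER_CUBIC))
E
```

```text
time: 3.73
tool_pos: [0.456, -0.2057, 0.0374]
tool_rot: [0.0, 0.994, 0.113, 0.0]
contact_force: [0.0, 0.9, 0.2]
gripper_width: 1.003
grasp_force: 0.0
```

View pics/a.png

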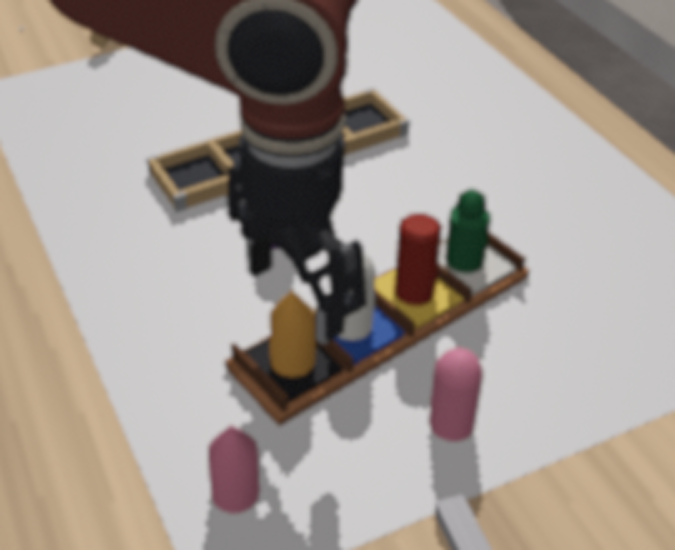

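The picture puts the fingers at (270,255) and (345,290), beside and behind honey instead of astride it. I won't close before checking this with depth.

```bash
python3 - <<'E'
from h import *
s=state();print(s['joint_pos'],s['tool_pos'])
for n in("side","scene"):
    p,d=grab_frame(n);P=cloud(n,d);c=camera_info(n);Ti=np.linalg.inv(c['T'])
    def proj(X):
        q=Ti[:3,:3]@X+Ti[:3,3];return np.array([c['cx']+c['fx']*q[0]/-q[2],c['cy']-c['fy']*q[1]/-q[2]])
    t=np.array(s['tool_pos']);print(n,'TCP',proj(t),'TCP+.2',proj(t+[0,0,.2]))
    if n=="side":
        v,u=int(120+290/2.5),int(150+345/2.5)
        for dv,du in((0,0),(4,0),(8,0),(-4,0),(-14,-30)): print(u+du,v+dv,P[v+dv,u+du].round(3),p[v+dv,u+du])
    for m in masks_of(n,"finial_honey_mid"):print(m['box'],round(m['conf'],2),np.nanmedian(P[m['region']],0).round(3))
    b=p.copy();cv2.circle(b,tuple(proj(t).astype(int)),3,(255,0,255),-1)
    if n=="scene": cv2.imwrite("pics/b.png",cv2.resize(b[80:310,100:400],None,fx=2.5,fy=2.5,interpolation=cv2.INTER_CUBIC))
E
```

```text
[-5.72864617e-01 -8.78741474e-02  2.03511769e+00  7.81042540e-05
  1.19312949e+00  7.70727634e-01] [ 0.45618108 -0.20592148  0.03774553]
side TCP [266.94107696 257.1390945 ] TCP+.2 [266.41019962 178.88734803]
288 236 [ 0.467 -0.276  0.156] [33 30 30]
288 240 [ 0.469 -0.272  0.141] [46 44 42]
288 244 [ 0.467 -0.277  0.137] [28 27 27]
288 232 [ 0.466 -0.276  0.166] [25 23 22]
258 222 [ 0.455 -0.163  0.1  ] [61 61 62]
[233.3, 290.1, 20.2, 34.9] 0.94 [ 0.364 -0.308  0.047]
[260.0, 237.9, 17.1, 34.0] 0.59 [ 0.45  -0.218  0.062]
[237.7, 211.1, 122.4, 79.8] 0.32 [ 0.523 -0.213  0.013]
scene TCP [190.58986389 211.65767439] TCP+.2 [177.39543946 156.37801267]
[122.4, 198.1, 22.1, 22.9] 0.84 [ 0.379 -0.3    0.052]
[179.2, 196.7, 21.4, 28.6] 0.79 [ 0.466 -0.212  0.067]
```

View pics/b.png

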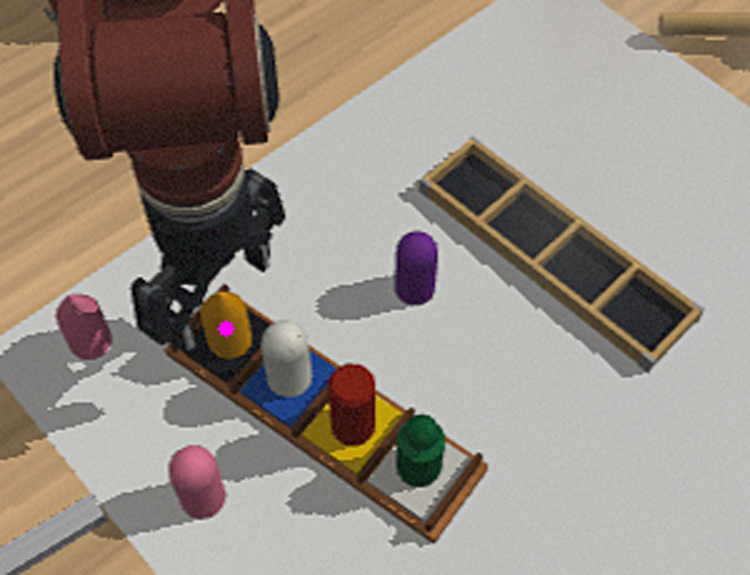

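```bash
python3 - <<'E'
from h import *
s=state();print(s['time'],s['tool_pos'])
def tips(n,P,p,t,ang):
    ax=np.array([-np.sin(ang),np.cos(ang)]);al=np.array([np.cos(ang),np.sin(ang)])
    Q=P-np.array([*t[:2],0]);a=Q[...,:2]@al;b=Q[...,:2]@ax
    dark=p.max(-1)<75
    for sg in(1,-1):
        m=(abs(a)<.016)&(b*sg>.03)&(b*sg<.075)&dark&(Q[...,2]>.03)&(Q[...,2]<.4)
        z=Q[...,2][m];print(n,sg,m.sum(),np.percentile(z,[1,10,50,99]).round(3) if m.sum() else '')
p=cv2.imread("pics/scene0.png");tips("scene0",cloud("scene",np.load("pics/scene0d.npy")),p,[.624,0,0],np.pi/2)
p=cv2.imread("pics/side0.png");tips("side0",cloud("side",np.load("pics/side0d.npy")),p,[.624,0,0],np.pi/2)
for n in("scene","side"):
    p,d=grab_frame(n);tips(n,cloud(n,d),p,s['tool_pos'],np.radians(13))
p,d=grab_frame("wrist");c=camera_info("wrist");print(c['T'].round(3).tolist())
cv2.imwrite("pics/w.png",p)
P=cloud("wrist",d)
for m in masks_of("wrist","finial_honey_mid"):print(m['box'],round(m['conf'],2),np.nanmedian(P[m['region']],0).round(3))
E
```

```text
3.9833 [ 0.45606247 -0.20604347  0.03776721]
scene0 1 530 [0.247 0.262 0.301 0.349]
scene0 -1 1215 [0.255 0.291 0.329 0.398]
side0 1 766 [0.256 0.283 0.327 0.398]
side0 -1 527 [0.251 0.266 0.305 0.349]
scene 1 354 [0.088 0.103 0.149 0.386]
scene -1 1717 [0.098 0.144 0.279 0.377]
side 1 755 [0.088 0.11  0.375 0.399]
side -1 1387 [0.096 0.137 0.203 0.372]
[[0.225, 0.94, 0.256, 0.522], [-0.974, 0.217, 0.059, -0.191], [0.0, -0.263, 0.965, 0.212], [0.0, 0.0, 0.0, 1.0]]
[216.5, 177.7, 70.8, 94.9] 0.92 [ 0.466 -0.204  0.075]
[315.9, 304.0, 40.3, 33.9] 0.66 [ 0.383 -0.285  0.013]
[201.7, 163.2, 104.9, 86.3] 0.35 [ 0.469 -0.199  0.018]
```

View pics/w.png

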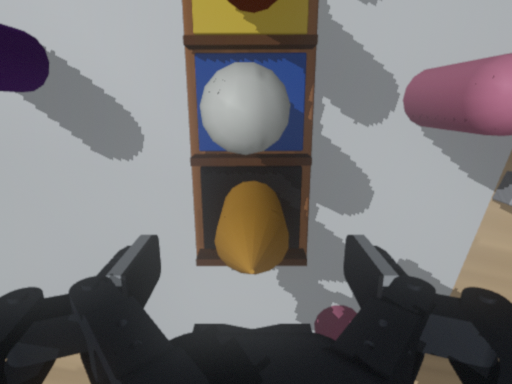

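```bash
python3 - <<'E'
from h import *
t=state()['tool_pos'];ang=np.radians(13)
ax=np.array([-np.sin(ang),np.cos(ang)]);al=np.array([np.cos(ang),np.sin(ang)])
for n in("scene","side"):
    p,d=grab_frame(n);P=cloud(n,d);Q=P-np.array([*t[:2],0]);a=Q[...,:2]@al;b=Q[...,:2]@ax;z=Q[...,2]
    for sg in(1,-1):
        m=(abs(a)<.02)&(b*sg>.030)&(b*sg<.09)&(z>.035)&(z<.2)
        for lo in np.arange(.035,.16,.012):
            k=m&(z>=lo)&(z<lo+.012)
            if k.sum()>2: print(n,sg,lo.round(3),k.sum(),'b',np.median(b[k]*sg).round(3),b[k].min().round(3),b[k].max().round(3),'a',a[k].min().round(3),a[k].max().round(3))
    c=camera_info(n);Ti=np.linalg.inv(c['T'])
    for sg in(1,-1):
        X=np.r_[t[:2]+ax*sg*.045,.051];q=Ti[:3,:3]@X+Ti[:3,3];print('expected tip px',c['cx']-c['fx']*q[0]/q[2],c['cy']+c['fy']*q[1]/q[2])
E
```

```text
scene 1 0.083 28 b 0.043 0.042 0.054 a -0.011 0.011
scene 1 0.095 32 b 0.043 0.042 0.057 a -0.01 0.012
scene 1 0.107 19 b 0.044 0.042 0.049 a 0.0 0.012
scene 1 0.119 23 b 0.051 0.043 0.073 a 0.006 0.013
scene 1 0.131 85 b 0.06 0.031 0.074 a -0.011 0.017
scene 1 0.143 45 b 0.06 0.031 0.071 a -0.008 0.017
scene 1 0.155 25 b 0.061 0.03 0.071 a 0.004 0.017
scene -1 0.083 14 b 0.049 -0.056 -0.043 a -0.002 0.011
scene -1 0.095 30 b 0.05 -0.057 -0.043 a -0.003 0.012
scene -1 0.107 22 b 0.049 -0.056 -0.043 a 0.002 0.012
scene -1 0.119 24 b 0.052 -0.07 -0.042 a 0.001 0.013
scene -1 0.131 107 b 0.055 -0.075 -0.031 a -0.012 0.016
scene -1 0.143 124 b 0.041 -0.073 -0.03 a -0.013 0.017
scene -1 0.155 69 b 0.069 -0.072 -0.03 a -0.012 0.018
expected tip px 203.40666035427716 193.94711853280452
expected tip px 175.5299029523972 223.562074438722
side 1 0.083 39 b 0.043 0.042 0.049 a -0.011 0.011
side 1 0.095 47 b 0.044 0.041 0.051 a -0.011 0.011
side 1 0.107 48 b 0.044 0.041 0.05 a -0.011 0.011
side 1 0.119 42 b 0.046 0.042 0.068 a -0.013 0.008
side 1 0.131 65 b 0.062 0.033 0.072 a -0.013 0.007
side 1 0.143 36 b 0.061 0.03 0.071 a -0.017 -0.006
side 1 0.155 25 b 0.061 0.031 0.07 a -0.016 -0.005
side -1 0.083 24 b 0.049 -0.056 -0.043 a -0.011 0.008
side -1 0.095 53 b 0.054 -0.057 -0.043 a -0.011 0.007
side -1 0.107 37 b 0.05 -0.057 -0.043 a -0.011 0.004
side -1 0.119 28 b 0.052 -0.071 -0.04 a -0.013 -0.006
side -1 0.131 138 b 0.068 -0.075 -0.031 a -0.016 0.013
side -1 0.143 115 b 0.043 -0.075 -0.031 a -0.017 0.013
side -1 0.155 103 b 0.069 -0.072 -0.03 a -0.017 0.012
expected tip px 253.9441579559148 240.2371546213484
expected tip px 280.266672327408 266.0229919936704
```

Both cameras put the open fingertips at z≈.086. They should be at .051 (reported TCP .037 plus 13), so the height reading is about 36 mm low, while x and y agree. At the start the offset was the same (.247 against .199). I'll trust depth and descend further in two steps.

```bash
cat >> h.py <<'E'
def tipz(deg):
    "lowest z of each finger (+,- side) and of the gripper between them, by depth"
    t=state()['tool_pos'];g=np.radians(deg);ax=np.array([-np.sin(g),np.cos(g)]);al=np.array([np.cos(g),np.sin(g)])
    for n in("scene","side"):
        p,d=grab_frame(n);Q=cloud(n,d)-np.array([*t[:2],0]);a=Q[...,:2]@al;b=Q[...,:2]@ax;z=Q[...,2]
        o=[]
        for sg in(1,-1):
            m=(abs(a)<.014)&(b*sg>.022)&(b*sg<.06)&(z>.035)&(z<.4)
            o.append(np.sort(z[m])[5].round(4) if m.sum()>9 else None)
        print(n,'tips',o)
    print('reported',np.round(t,4))
E
python3 -m handwheel '[[[0,0,-0.006,0,0,0],[0,0,-0.006,0,0,0],[0,0,-0.006,0,0,0],[0,0,-0.006,0,0,0],[0,0,0,0,0,0],[0,0,0,0,0,0]]]' 1; python3 -c "
from h import *
tipz(13)"
```

```text
time: 4.78
tool_pos: [0.455, -0.2053, 0.0121]
tool_rot: [-0.001, 0.994, 0.113, -0.001]
contact_force: [-0.3, 0.0, 0.1]
gripper_width: 0.996
grasp_force: 0.0
scene tips [np.float64(0.0611), np.float64(0.0642)]
side tips [np.float64(0.0611), np.float64(0.0632)]
reported [ 0.455  -0.2053  0.0121]
```

```bash
python3 -m handwheel '[[[0,0,-0.006,0,0,0],[0,0,-0.005,0,0,0],[0,0,0,0,0,0],[0,0,0,0,0,0]]]' 1; python3 -m handwheel '[[[0,0,0,0,0,0],[0,0,0,0,0,0],[0,0,0,0,0,0],[0,0,0,0,0,0],[0,0,0,0,0,0],[0,0,0,0,0,0],[0,0,0,0,0,0],[0,0,0,0,0,0],[0,0,0,0,0,0],[0,0,0,0,0,0]]]' 0; python3 -c "
from h import *
tipz(13)"
```

```text
time: 5.22
tool_pos: [0.4551, -0.2054, 0.0014]
tool_rot: [-0.0, 0.994, 0.113, -0.0]
contact_force: [0.1, 0.2, 0.5]
gripper_width: 1.005
grasp_force: 0.0
time: 6.05
tool_pos: [0.456, -0.2059, 0.0025]
tool_rot: [0.0, 0.994, 0.113, 0.0]
contact_force: [0.1, 0.8, 4.4]
gripper_width: 0.426
grasp_force: 60.6
scene tips [np.float64(0.0532), np.float64(0.0446)]
side tips [np.float64(0.0551), np.float64(0.0427)]
reported [ 0.456  -0.2059  0.0025]
```

Honey is gripped: opening .426, about 36 mm, 60 N. Closed tips are at z≈.043, and in the crate they will be about 12 mm lower, at .031, clear of the 21 mm rim. Lift and carry.

```bash
python3 -m handwheel '[[[0,0,0.005,0,0,0],[0,0,0.010,0,0,0],[0,0,0.015,0,0,0],[0,0,0.016,0,0,0],[0,0,0.016,0,0,0],[0,0,0.016,0,0,0],[0,0,0.016,0,0,0],[0,0,0.01,0,0,0],[0,0,0.006,0,0,0],[0,0,0,0,0,0]]]' 0; python3 -m handwheel '[[[0.0084,0.0120,0,0,0,0],[0.0144,0.0199,0,0,0,-1],[0.0144,0.0199,0,0,0,-1],[0.0144,0.0199,0,0,0,-1],[0.0144,0.0199,0,0,0,-1],[0.0144,0.0199,0,0,0,-1],[0.0144,0.0199,0,0,0,-1],[0.0144,0.0199,0,0,0,-1],[0.0144,0.0199,0,0,0,-1.2],[0.0144,0.0199,0,0,0,0],[0.0144,0.0199,0,0,0,0],[0.0144,0.0199,0,0,0,0],[0.0144,0.0199,0,0,0,0],[0.0144,0.0199,0,0,0,0],[0.0144,0.0199,0,0,0,0],[0.0055,0.0074,0,0,0,0],[0,0,0,0,0,0],[0,0,0,0,0,0],[0,0,0,0,0,0]]]' 0; python3 - <<'E'
from h import *
for n in("scene","side"):
    p,d=grab_frame(n);P=cloud(n,d);cam=camera_info(n)['T'][:3,3];cv2.imwrite(f"pics/c_{n}.png",p[60:340,100:460])
    for m in masks_of(n,"finial_honey_mid"):
        Q=P[m['region']&np.isfinite(P[...,2])];print(m['box'],round(m['conf'],2),p[m['region']].mean(0).astype(int),Q.min(0).round(3),Q.max(0).round(3),np.median(Q,0).round(3))
a=cv2.imread("pics/c_side.png");cv2.imwrite("pics/c.png",cv2.resize(a,None,fx=2,fy=2))
E
```

```text
time: 6.98
tool_pos: [0.4561, -0.206, 0.1133]
tool_rot: [0.001, 0.994, 0.113, 0.001]
contact_force: [0.9, -0.4, -2.1]
gripper_width: 0.428
grasp_force: 60.2
time: 8.57
tool_pos: [0.6701, 0.0913, 0.1111]
tool_rot: [0.0, 0.999, 0.042, -0.001]
contact_force: [0.2, 0.6, -2.0]
gripper_width: 0.429
grasp_force: 60.4
[120.8, 200.4, 23.0, 24.5] 0.87 [68 57 95] [ 0.314 -0.316 -0.001] [ 0.387 -0.279  0.081] [ 0.378 -0.3    0.05 ]
[357.6, 162.4, 28.4, 20.4] 0.62 [ 34  81 109] [ 0.627  0.061 -0.003] [0.689 0.23  0.188] [0.684 0.083 0.154]
[233.8, 290.6, 20.0, 35.3] 0.77 [ 76  63 105] [ 0.349 -0.317 -0.   ] [ 0.384 -0.291  0.079] [ 0.364 -0.31   0.047]
[289.2, 110.5, 17.4, 26.7] 0.57 [ 44  79 106] [0.65  0.07  0.129] [0.683 0.099 0.196] [0.658 0.081 0.16 ]
[334.1, 220.9, 20.7, 15.4] 0.39 [130 134 137] [ 0.636 -0.195  0.011] [ 0.688 -0.156  0.027] [ 0.665 -0.181  0.018]
```

View pics/c.png

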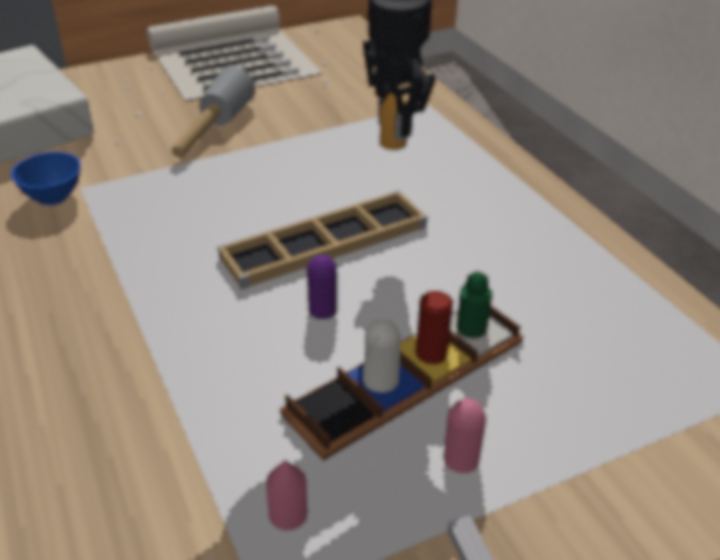

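Honey hangs upright over the crate's far end at crop (393,120), with its underside at z≈.129. Lower 118 mm, then feel for the floor.

```bash
python3 -m handwheel '[[[0,0.001,-0.01,0,0,0],[0,0,-0.015,0,0,0],[0,0,-0.015,0,0,0],[0,0,-0.015,0,0,0],[0,0,-0.015,0,0,0],[0,0,-0.015,0,0,0],[0,0,-0.012,0,0,0],[0,0,-0.01,0,0,0],[0,0,-0.006,0,0,0],[0,0,-0.004,0,0,0],[0,0,-0.001,0,0,0],[0,0,0,0,0,0],[0,0,0,0,0,0]]]' 0; python3 -m handwheel '[[[0,0,-0.001,0,0,0],[0,0,-0.001,0,0,0],[0,0,0,0,0,0]]]' 0; python3 -m handwheel '[[[0,0,-0.001,0,0,0],[0,0,-0.001,0,0,0],[0,0,0,0,0,0]]]' 0
```

```text
time: 9.85
tool_pos: [0.6719, 0.0933, -0.005]
tool_rot: [0.0, 0.999, 0.042, 0.001]
contact_force: [0.5, 0.2, -2.2]
gripper_width: 0.425
grasp_force: 60.4
time: 10.1
tool_pos: [0.6713, 0.0933, -0.0077]
tool_rot: [0.0, 0.999, 0.042, 0.0]
contact_force: [0.2, 1.0, -1.3]
gripper_width: 0.427
grasp_force: 60.4
time: 10.35
tool_pos: [0.6713, 0.0933, -0.0095]
tool_rot: [0.0, 0.999, 0.042, 0.0]
contact_force: [-2.4, -0.0, 0.5]
gripper_width: 0.435
grasp_force: 60.7
```

Weight is gone from the wrist (−2.2 to +0.5 N), so it is on the floor. Release, check, and lift.

```bash
python3 -m handwheel '[[[0,0,0,0,0,0],[0,0,0,0,0,0],[0,0,0,0,0,0],[0,0,0,0,0,0],[0,0,0,0,0,0],[0,0,0,0,0,0],[0,0,0,0,0,0],[0,0,0,0,0,0]]]' 1;  python3 -m handwheel '[[[0,0,0.006,0,0,0],[0,0,0.01,0,0,0],[0,0,0.02,0,0,0],[0,0,0.02,0,0,0],[0,0,0.02,0,0,0],[0,0,0.02,0,0,0],[0,0,0.02,0,0,0],[0,0,0.008,0,0,0],[0,0,0,0,0,0]]]' 1; cat >> h.py <<'E'
def check(name):
    "finial axis in world and crate frame, top height"
    g=np.radians(4.75);R=np.array([[np.cos(g),np.sin(g)],[-np.sin(g),np.cos(g)]])
    for n in("scene","side"):
        p,d=grab_frame(n);P=cloud(n,d);cam=camera_info(n)['T'][:3,3]
        for m in masks_of(n,name):
            Q=P[m['region']&np.isfinite(P[...,2])];S=Q[(Q[:,2]>.025)&(Q[:,2]<.052)]
            if m['conf']<.3 or len(S)<12: continue
            x,e=circ(S,cam);print(n,round(m['conf'],2),p[m['region']].mean(0).astype(int),x.round(4),'crate',(R@(x-[.569,.0844])).round(4),'res',e.round(4),'top',np.percentile(Q[:,2],98).round(3))
E
python3 -c "
from h import *
check('finial_honey_mid')"
```

```text
time: 11.02
tool_pos: [0.6711, 0.0933, -0.01]
tool_rot: [-0.0, 0.999, 0.042, 0.0]
contact_force: [0.5, 0.7, 0.2]
gripper_width: 0.998
grasp_force: 0.0
time: 11.77
tool_pos: [0.6734, 0.0934, 0.1184]
tool_rot: [0.0, 0.999, 0.042, 0.003]
contact_force: [0.3, -0.8, 0.5]
gripper_width: 1.0
grasp_force: 0.0
scene 0.72 [69 59 96] [ 0.3664 -0.2973] crate [-0.2336 -0.3636] res 0.0004 top 0.076
scene 0.56 [ 21  72 103] [0.6699 0.0934] crate [0.1013 0.0006] res 0.0004 top 0.081
side 0.95 [ 80  69 107] [ 0.3684 -0.2961] crate [-0.2315 -0.3626] res 0.0004 top 0.076
side 0.6 [ 42  79 106] [0.6714 0.0945] crate [0.1029 0.0016] res 0.001 top 0.078
```

Honey stands at crate x≈+.102, y≈+.001, top .08 as expected. Now white at (.518,-.188).

```bash
python3 -m handwheel '[[[-0.006,-0.0101,0,0,0,0],[-0.0110,-0.0201,0,0,0,1],[-0.0110,-0.0201,0,0,0,1],[-0.0110,-0.0201,0,0,0,1],[-0.0110,-0.0201,0,0,0,1],[-0.0110,-0.0201,0,0,0,1],[-0.0110,-0.0201,0,0,0,1],[-0.0110,-0.0201,0,0,0,1],[-0.0110,-0.0201,0,0,0,1.2],[-0.0110,-0.0201,0,0,0,0],[-0.0110,-0.0201,0,0,0,0],[-0.0110,-0.0201,0,0,0,0],[-0.0110,-0.0201,0,0,0,0],[-0.0110,-0.0201,0,0,0,0],[-0.0045,-0.010,0,0,0,0],[0,0,0,0,0,0],[0,0,0,0,0,0],[0,0,0,0,0,0]]]' 1
```

```text
time: 13.47
tool_pos: [0.5177, -0.1874, 0.1136]
tool_rot: [-0.0, 0.994, 0.113, -0.0]
contact_force: [-0.5, 0.5, 1.0]
gripper_width: 1.002
grasp_force: 0.0
```

```bash
python3 -m handwheel '[[[0,0,-0.01,0,0,0],[0,0,-0.016,0,0,0],[0,0,-0.016,0,0,0],[0,0,-0.016,0,0,0],[0,0,-0.016,0,0,0],[0,0,-0.016,0,0,0],[0,0,-0.01,0,0,0],[0,0,-0.006,0,0,0],[0,0,-0.004,0,0,0],[0,0,-0.002,0,0,0],[0,0,0,0,0,0],[0,0,0,0,0,0],[0,0,0,0,0,0]]]' 1; python3 -m handwheel '[[[0,0,0,0,0,0],[0,0,0,0,0,0],[0,0,0,0,0,0],[0,0,0,0,0,0],[0,0,0,0,0,0],[0,0,0,0,0,0],[0,0,0,0,0,0],[0,0,0,0,0,0],[0,0,0,0,0,0],[0,0,0,0,0,0]]]' 0
```

```text
time: 14.55
tool_pos: [0.5183, -0.1885, 0.0029]
tool_rot: [0.0, 0.994, 0.113, 0.001]
contact_force: [0.5, -0.2, -0.4]
gripper_width: 1.001
grasp_force: 0.0
time: 15.38
tool_pos: [0.518, -0.1884, 0.0024]
tool_rot: [0.0, 0.994, 0.113, 0.0]
contact_force: [-0.4, -1.2, 3.7]
gripper_width: 0.426
grasp_force: 60.3
```

```bash
python3 -m handwheel '[[[0,0,0.005,0,0,0],[0,0,0.010,0,0,0],[0,0,0.015,0,0,0],[0,0,0.016,0,0,0],[0,0,0.016,0,0,0],[0,0,0.016,0,0,0],[0,0,0.016,0,0,0],[0,0,0.01,0,0,0],[0,0,0.006,0,0,0],[0,0,0,0,0,0]]]' 0; python3 -m handwheel '[[[0.003,0.0100,0,0,0,0],[0.0061,0.0196,0,0,0,-1],[0.0061,0.0196,0,0,0,-1],[0.0061,0.0196,0,0,0,-1],[0.0061,0.0196,0,0,0,-1],[0.0061,0.0196,0,0,0,-1],[0.0061,0.0196,0,0,0,-1],[0.0061,0.0196,0,0,0,-1],[0.0061,0.0196,0,0,0,-1.2],[0.0061,0.0196,0,0,0,0],[0.0061,0.0196,0,0,0,0],[0.0061,0.0196,0,0,0,0],[0.0061,0.0196,0,0,0,0],[0.0061,0.0196,0,0,0,0],[0.003,0.0103,0,0,0,0],[0,0,0,0,0,0],[0,0,0,0,0,0],[0,0,0,0,0,0]]]' 0; python3 -c "
from h import *
for n in('scene','side'):
    p,d=grab_frame(n);P=cloud(n,d)
    for m in masks_of(n,'finial_white_mid'):
        Q=P[m['region']&np.isfinite(P[...,2])];print(m['box'],p[m['region']].mean(0).astype(int),np.percentile(Q,2,0).round(3),np.percentile(Q,98,0).round(3))"
```

```text
time: 16.22
tool_pos: [0.5182, -0.1884, 0.1135]
tool_rot: [0.001, 0.994, 0.113, 0.001]
contact_force: [0.4, -0.8, -2.1]
gripper_width: 0.43
grasp_force: 60.1
time: 17.72
tool_pos: [0.6022, 0.0864, 0.1113]
tool_rot: [0.0, 0.999, 0.042, -0.001]
contact_force: [0.9, 0.3, -2.8]
gripper_width: 0.428
grasp_force: 60.3
[165.6, 256.8, 22.0, 32.0] [ 95  77 138] [ 0.538 -0.324  0.006] [ 0.57  -0.29   0.081]
[258.9, 174.0, 14.3, 27.5] [65 27 51] [ 0.505 -0.059  0.008] [ 0.531 -0.031  0.08 ]
[320.6, 257.6, 21.9, 41.8] [ 88  76 118] [ 0.533 -0.324  0.002] [ 0.564 -0.295  0.08 ]
[264.7, 109.1, 16.0, 32.2] [105 109 111] [0.584 0.067 0.13 ] [0.61  0.094 0.203]
[254.9, 188.3, 15.3, 27.1] [74 38 61] [ 0.494 -0.059  0.004] [ 0.526 -0.031  0.08 ]
```

```bash
python3 -m handwheel '[[[0.001,0.001,-0.01,0,0,0],[0,0,-0.015,0,0,0],[0,0,-0.015,0,0,0],[0,0,-0.015,0,0,0],[0,0,-0.015,0,0,0],[0,0,-0.015,0,0,0],[0,0,-0.012,0,0,0],[0,0,-0.01,0,0,0],[0,0,-0.006,0,0,0],[0,0,-0.004,0,0,0],[0,0,-0.001,0,0,0],[0,0,0,0,0,0],[0,0,0,0,0,0]]]' 0; python3 -m handwheel '[[[0,0,-0.001,0,0,0],[0,0,-0.001,0,0,0],[0,0,0,0,0,0]]]' 0; python3 -m handwheel '[[[0,0,-0.001,0,0,0],[0,0,-0.001,0,0,0],[0,0,0,0,0,0]]]' 0
```

```text
time: 19.0
tool_pos: [0.6046, 0.0881, -0.0051]
tool_rot: [0.0, 0.999, 0.042, 0.001]
contact_force: [0.3, -0.6, -2.0]
gripper_width: 0.429
grasp_force: 60.3
time: 19.25
tool_pos: [0.604, 0.088, -0.0078]
tool_rot: [0.0, 0.999, 0.042, 0.0]
contact_force: [-0.2, -0.3, -1.3]
gripper_width: 0.424
grasp_force: 60.3
time: 19.5
tool_pos: [0.6041, 0.088, -0.0095]
tool_rot: [0.0, 0.999, 0.042, 0.0]
contact_force: [-1.5, -0.4, 1.3]
gripper_width: 0.432
grasp_force: 60.5
```

Floor contact again (−2.0 to +1.3 N). Release, lift and check.

```bash
python3 -m handwheel '[[[0,0,0,0,0,0],[0,0,0,0,0,0],[0,0,0,0,0,0],[0,0,0,0,0,0],[0,0,0,0,0,0],[0,0,0,0,0,0],[0,0,0,0,0,0],[0,0,0,0,0,0]]]' 1;  python3 -m handwheel '[[[0,0,0.006,0,0,0],[0,0,0.01,0,0,0],[0,0,0.02,0,0,0],[0,0,0.02,0,0,0],[0,0,0.02,0,0,0],[0,0,0.02,0,0,0],[0,0,0.02,0,0,0],[0,0,0.008,0,0,0],[0,0,0,0,0,0]]]' 1; python3 -c "
from h import *
check('finial_white_mid')
check('finial_red_mid')"
```

```text
time: 20.17
tool_pos: [0.6039, 0.088, -0.01]
tool_rot: [0.0, 0.999, 0.042, 0.0]
contact_force: [0.6, -0.5, -0.4]
gripper_width: 1.0
grasp_force: 0.0
time: 20.92
tool_pos: [0.6061, 0.0881, 0.118]
tool_rot: [0.0, 0.999, 0.042, 0.003]
contact_force: [0.8, 0.6, -0.4]
gripper_width: 0.997
grasp_force: 0.0
scene 0.79 [69 29 54] [ 0.5117 -0.0396] crate [-0.0673 -0.1189] res 0.0004 top 0.08
scene 0.77 [110 116 118] [0.6035 0.0883] crate [0.0347 0.001 ] res 0.0006 top 0.086
scene 0.58 [ 96  78 138] [ 0.5502 -0.3053] crate [-0.051  -0.3868] res 0.0003 top 0.08
side 0.92 [109 113 115] [0.6052 0.0893] crate [0.0364 0.0019] res 0.001 top 0.086
side 0.74 [78 44 66] [ 0.5135 -0.039 ] crate [-0.0655 -0.1184] res 0.0007 top 0.08
side 0.65 [ 88  75 118] [ 0.552  -0.3044] crate [-0.0491 -0.3861] res 0.0004 top 0.08
scene 0.65 [19 27 87] [ 0.5867 -0.1752] crate [-0.0038 -0.2601] res 0.0003 top 0.1
side 0.87 [31 38 83] [ 0.5884 -0.1744] crate [-0.0021 -0.2595] res 0.0007 top 0.099
```

White is in place (crate x≈.035). Red is still at (.5876,-.1749).

```bash
python3 -m handwheel '[[[-0.0006,-0.0094,0,0,0,0],[-0.0012,-0.0188,0,0,0,1],[-0.0012,-0.0188,0,0,0,1],[-0.0012,-0.0188,0,0,0,1],[-0.0012,-0.0188,0,0,0,1],[-0.0012,-0.0188,0,0,0,1],[-0.0012,-0.0188,0,0,0,1],[-0.0012,-0.0188,0,0,0,1],[-0.0012,-0.0188,0,0,0,1.2],[-0.0012,-0.0188,0,0,0,0],[-0.0012,-0.0188,0,0,0,0],[-0.0012,-0.0188,0,0,0,0],[-0.0012,-0.0188,0,0,0,0],[-0.0012,-0.0188,0,0,0,0],[-0.0004,-0.0094,0,0,0,0],[0,0,0,0,0,0],[0,0,0,0,0,0],[0,0,0,0,0,0]]]' 1; python3 -m handwheel '[[[0,0,-0.01,0,0,0],[0,0,-0.016,0,0,0],[0,0,-0.016,0,0,0],[0,0,-0.016,0,0,0],[0,0,-0.016,0,0,0],[0,0,-0.016,0,0,0],[0,0,-0.01,0,0,0],[0,0,-0.006,0,0,0],[0,0,-0.004,0,0,0],[0,0,-0.002,0,0,0],[0,0,0,0,0,0],[0,0,0,0,0,0],[0,0,0,0,0,0]]]' 1
```

```text
time: 22.82
tool_pos: [0.5872, -0.1745, 0.1138]
tool_rot: [-0.0, 0.994, 0.113, -0.0]
contact_force: [-0.7, 0.0, -0.4]
gripper_width: 0.999
grasp_force: 0.0
time: 23.9
tool_pos: [0.588, -0.1755, 0.003]
tool_rot: [0.0, 0.994, 0.113, 0.001]
contact_force: [0.5, -0.3, 0.6]
gripper_width: 1.0
grasp_force: 0.0
```

```bash
python3 -m handwheel '[[[0,0,0,0,0,0],[0,0,0,0,0,0],[0,0,0,0,0,0],[0,0,0,0,0,0],[0,0,0,0,0,0],[0,0,0,0,0,0],[0,0,0,0,0,0],[0,0,0,0,0,0],[0,0,0,0,0,0],[0,0,0,0,0,0]]]' 0
```

```text
time: 24.73
tool_pos: [0.5877, -0.1755, 0.0025]
tool_rot: [0.0, 0.994, 0.113, 0.0]
contact_force: [-0.4, -1.4, 3.6]
gripper_width: 0.432
grasp_force: 59.5
```

```bash
python3 -m handwheel '[[[0,0,0.005,0,0,0],[0,0,0.010,0,0,0],[0,0,0.015,0,0,0],[0,0,0.016,0,0,0],[0,0,0.016,0,0,0],[0,0,0.016,0,0,0],[0,0,0.016,0,0,0],[0,0,0.01,0,0,0],[0,0,0.006,0,0,0],[0,0,0,0,0,0]]]' 0; python3 -m handwheel '[[[-0.0019,0.0092,0,0,0,0],[-0.0038,0.0184,0,0,0,-1],[-0.0038,0.0184,0,0,0,-1],[-0.0038,0.0184,0,0,0,-1],[-0.0038,0.0184,0,0,0,-1],[-0.0038,0.0184,0,0,0,-1],[-0.0038,0.0184,0,0,0,-1],[-0.0038,0.0184,0,0,0,-1],[-0.0038,0.0184,0,0,0,-1.2],[-0.0038,0.0184,0,0,0,0],[-0.0038,0.0184,0,0,0,0],[-0.0038,0.0184,0,0,0,0],[-0.0038,0.0184,0,0,0,0],[-0.0038,0.0184,0,0,0,0],[-0.0012,0.0086,0,0,0,0],[0,0,0,0,0,0],[0,0,0,0,0,0],[0,0,0,0,0,0]]]' 0; python3 -c "
from h import *
for n in('scene','side'):
    p,d=grab_frame(n);P=cloud(n,d)
    for m in masks_of(n,'finial_red_mid'):
        Q=P[m['region']&np.isfinite(P[...,2])];print(m['box'],p[m['region']].mean(0).astype(int),np.percentile(Q,2,0).round(3),np.percentile(Q,98,0).round(3))"
```

```text
time: 25.57
tool_pos: [0.588, -0.1754, 0.1136]
tool_rot: [0.001, 0.994, 0.113, 0.001]
contact_force: [0.0, 0.5, -1.7]
gripper_width: 0.436
grasp_force: 59.2
time: 27.07
tool_pos: [0.5346, 0.0812, 0.1115]
tool_rot: [0.0, 0.999, 0.042, -0.0]
contact_force: [-0.3, -0.2, -1.5]
gripper_width: 0.428
grasp_force: 59.3
[307.3, 113.5, 22.7, 33.0] [71 74 91] [ 0.478  0.06  -0.001] [0.554 0.186 0.208]
[241.5, 114.6, 15.9, 33.7] [38 40 75] [0.517 0.061 0.128] [0.546 0.087 0.206]
```

```bash
python3 -m handwheel '[[[0,0,-0.01,0,0,0],[0,0,-0.015,0,0,0],[0,0,-0.015,0,0,0],[0,0,-0.015,0,0,0],[0,0,-0.015,0,0,0],[0,0,-0.015,0,0,0],[0,0,-0.012,0,0,0],[0,0,-0.01,0,0,0],[0,0,-0.006,0,0,0],[0,0,-0.004,0,0,0],[0,0,-0.001,0,0,0],[0,0,0,0,0,0],[0,0,0,0,0,0]]]' 0; python3 -m handwheel '[[[0,0,-0.001,0,0,0],[0,0,-0.001,0,0,0],[0,0,0,0,0,0]]]' 0; python3 -m handwheel '[[[0,0,-0.001,0,0,0],[0,0,-0.001,0,0,0],[0,0,0,0,0,0]]]' 0
```

```text
time: 28.35
tool_pos: [0.5355, 0.0818, -0.0052]
tool_rot: [0.0, 0.999, 0.042, 0.001]
contact_force: [0.5, -0.3, -1.5]
gripper_width: 0.437
grasp_force: 59.3
time: 28.6
tool_pos: [0.5349, 0.0818, -0.0078]
tool_rot: [-0.0, 0.999, 0.042, 0.0]
contact_force: [-0.2, -0.1, -1.8]
gripper_width: 0.432
grasp_force: 59.3
time: 28.85
tool_pos: [0.535, 0.0818, -0.0095]
tool_rot: [-0.0, 0.999, 0.042, 0.0]
contact_force: [-1.7, -0.1, 1.5]
gripper_width: 0.432
grasp_force: 59.6
```

```bash
python3 -m handwheel '[[[0,0,0,0,0,0],[0,0,0,0,0,0],[0,0,0,0,0,0],[0,0,0,0,0,0],[0,0,0,0,0,0],[0,0,0,0,0,0],[0,0,0,0,0,0],[0,0,0,0,0,0]]]' 1;  python3 -m handwheel '[[[0,0,0.006,0,0,0],[0,0,0.01,0,0,0],[0,0,0.02,0,0,0],[0,0,0.02,0,0,0],[0,0,0.02,0,0,0],[0,0,0.02,0,0,0],[0,0,0.02,0,0,0],[0,0,0.008,0,0,0],[0,0,0,0,0,0]]]' 1; python3 -c "
from h import *
check('finial_red_mid')
check('finial_green_mid')"
```

```text
time: 29.52
tool_pos: [0.5348, 0.0818, -0.01]
tool_rot: [-0.0, 0.999, 0.042, 0.0]
contact_force: [0.5, 0.7, -0.8]
gripper_width: 0.993
grasp_force: 0.0
time: 30.27
tool_pos: [0.537, 0.0819, 0.1178]
tool_rot: [0.0, 0.999, 0.042, 0.003]
contact_force: [0.6, -0.4, -0.5]
gripper_width: 0.999
grasp_force: 0.0
scene 0.67 [42 46 82] [0.5346 0.0821] crate [-0.0345  0.0005] res 0.0006 top 0.088
side 0.97 [31 35 78] [0.5359 0.0829] crate [-0.0331  0.0013] res 0.0009 top 0.087
scene 0.62 [40 61 27] [ 0.6492 -0.157 ] crate [ 0.06   -0.2472] res 0.0003 top 0.099
side 0.81 [43 58 35] [ 0.6509 -0.1563] crate [ 0.0617 -0.2466] res 0.0006 top 0.098
```

Red is in place. Green is at (.650,-.157).

```bash
python3 -m handwheel '[[[0.0041,-0.0085,0,0,0,0],[0.0082,-0.017,0,0,0,1],[0.0082,-0.017,0,0,0,1],[0.0082,-0.017,0,0,0,1],[0.0082,-0.017,0,0,0,1],[0.0082,-0.017,0,0,0,1],[0.0082,-0.017,0,0,0,1],[0.0082,-0.017,0,0,0,1],[0.0082,-0.017,0,0,0,1.2],[0.0082,-0.017,0,0,0,0],[0.0082,-0.017,0,0,0,0],[0.0082,-0.017,0,0,0,0],[0.0082,-0.017,0,0,0,0],[0.0082,-0.017,0,0,0,0],[0.0044,-0.009,0,0,0,0],[0,0,0,0,0,0],[0,0,0,0,0,0],[0,0,0,0,0,0]]]' 1; python3 -m handwheel '[[[0,0,-0.01,0,0,0],[0,0,-0.016,0,0,0],[0,0,-0.016,0,0,0],[0,0,-0.016,0,0,0],[0,0,-0.016,0,0,0],[0,0,-0.016,0,0,0],[0,0,-0.01,0,0,0],[0,0,-0.006,0,0,0],[0,0,-0.004,0,0,0],[0,0,-0.002,0,0,0],[0,0,0,0,0,0],[0,0,0,0,0,0],[0,0,0,0,0,0]]]' 1
```

```text
time: 32.17
tool_pos: [0.6495, -0.156, 0.1137]
tool_rot: [-0.0, 0.994, 0.113, -0.0]
contact_force: [-0.2, 1.0, 0.2]
gripper_width: 1.003
grasp_force: 0.0
time: 33.25
tool_pos: [0.6507, -0.157, 0.0031]
tool_rot: [0.0, 0.994, 0.113, 0.001]
contact_force: [-0.4, -0.8, -0.1]
gripper_width: 1.003
grasp_force: 0.0
```

```bash
python3 -m handwheel '[[[0,0,0,0,0,0],[0,0,0,0,0,0],[0,0,0,0,0,0],[0,0,0,0,0,0],[0,0,0,0,0,0],[0,0,0,0,0,0],[0,0,0,0,0,0],[0,0,0,0,0,0],[0,0,0,0,0,0],[0,0,0,0,0,0]]]' 0
```

```text
time: 34.08
tool_pos: [0.6503, -0.1569, 0.0024]
tool_rot: [0.0, 0.994, 0.113, 0.0]
contact_force: [1.1, -0.6, 3.0]
gripper_width: 0.428
grasp_force: 60.4
```

```bash
python3 -m handwheel '[[[0,0,0.005,0,0,0],[0,0,0.010,0,0,0],[0,0,0.015,0,0,0],[0,0,0.016,0,0,0],[0,0,0.016,0,0,0],[0,0,0.016,0,0,0],[0,0,0.016,0,0,0],[0,0,0.01,0,0,0],[0,0,0.006,0,0,0],[0,0,0,0,0,0]]]' 0; python3 -m handwheel '[[[-0.0065,0.0083,0,0,0,0],[-0.0131,0.0166,0,0,0,-1],[-0.0131,0.0166,0,0,0,-1],[-0.0131,0.0166,0,0,0,-1],[-0.0131,0.0166,0,0,0,-1],[-0.0131,0.0166,0,0,0,-1],[-0.0131,0.0166,0,0,0,-1],[-0.0131,0.0166,0,0,0,-1],[-0.0131,0.0166,0,0,0,-1.2],[-0.0131,0.0166,0,0,0,0],[-0.0131,0.0166,0,0,0,0],[-0.0131,0.0166,0,0,0,0],[-0.0131,0.0166,0,0,0,0],[-0.0131,0.0166,0,0,0,0],[-0.0062,0.0089,0,0,0,0],[0,0,0,0,0,0],[0,0,0,0,0,0],[0,0,0,0,0,0]]]' 0; python3 -c "
from h import *
for n in('scene','side'):
    p,d=grab_frame(n);P=cloud(n,d)
    for m in masks_of(n,'finial_green_mid'):
        Q=P[m['region']&np.isfinite(P[...,2])];print(m['box'],p[m['region']].mean(0).astype(int),np.percentile(Q,2,0).round(3),np.percentile(Q,98,0).round(3))"
```

```text
time: 34.92
tool_pos: [0.6509, -0.157, 0.1145]
tool_rot: [0.001, 0.994, 0.113, 0.002]
contact_force: [-0.3, -0.4, -1.3]
gripper_width: 0.428
grasp_force: 60.0
time: 36.42
tool_pos: [0.467, 0.0759, 0.1117]
tool_rot: [0.0, 0.999, 0.042, -0.0]
contact_force: [-0.4, -0.8, -2.5]
gripper_width: 0.425
grasp_force: 60.3
[172.3, 201.1, 34.0, 33.3] [29 28 29] [ 0.425 -0.239  0.015] [ 0.486 -0.173  0.024]
[288.0, 96.5, 20.5, 31.9] [39 54 34] [0.47  0.058 0.129] [0.486 0.088 0.204]
[215.9, 126.2, 18.3, 31.8] [49 60 44] [0.449 0.054 0.128] [0.483 0.097 0.199]
```

```bash
python3 -m handwheel '[[[0,0,-0.01,0,0,0],[0,0,-0.015,0,0,0],[0,0,-0.015,0,0,0],[0,0,-0.015,0,0,0],[0,0,-0.015,0,0,0],[0,0,-0.015,0,0,0],[0,0,-0.012,0,0,0],[0,0,-0.01,0,0,0],[0,0,-0.006,0,0,0],[0,0,-0.004,0,0,0],[0,0,-0.001,0,0,0],[0,0,0,0,0,0],[0,0,0,0,0,0]]]' 0; python3 -m handwheel '[[[0,0,-0.001,0,0,0],[0,0,-0.001,0,0,0],[0,0,0,0,0,0]]]' 0; python3 -m handwheel '[[[0,0,-0.001,0,0,0],[0,0,-0.001,0,0,0],[0,0,0,0,0,0]]]' 0
```

```text
time: 37.7
tool_pos: [0.4676, 0.0763, -0.0053]
tool_rot: [0.0, 0.999, 0.042, 0.001]
contact_force: [0.6, 0.0, -1.3]
gripper_width: 0.432
grasp_force: 60.3
time: 37.95
tool_pos: [0.4671, 0.0763, -0.0078]
tool_rot: [0.0, 0.999, 0.042, 0.0]
contact_force: [-0.4, 0.3, -1.2]
gripper_width: 0.425
grasp_force: 60.3
time: 38.2
tool_pos: [0.4671, 0.0763, -0.0096]
tool_rot: [-0.0, 0.999, 0.042, 0.0]
contact_force: [-1.6, 1.4, 1.4]
gripper_width: 0.424
grasp_force: 60.5
```

```bash
python3 -m handwheel '[[[0,0,0,0,0,0],[0,0,0,0,0,0],[0,0,0,0,0,0],[0,0,0,0,0,0],[0,0,0,0,0,0],[0,0,0,0,0,0],[0,0,0,0,0,0],[0,0,0,0,0,0]]]' 1;  python3 -m handwheel '[[[0,0,0.006,0,0,0],[0,0,0.01,0,0,0],[0,0,0.02,0,0,0],[0,0,0.02,0,0,0],[0,0,0.02,0,0,0],[0,0,0.02,0,0,0],[0,0,0.02,0,0,0],[0,0,0.02,0,0,0],[0,0,0,0,0,0],[0,0,0,0,0,0],[0,0,0,0,0,0]]]' 1; python3 - <<'E'
from h import *
for f in F: print(f);check(f)
p,_=grab_frame("side");cv2.imwrite("pics/f.png",cv2.resize(p[60:340,100:460],None,fx=2,fy=2))
E
```

```text
time: 38.87
tool_pos: [0.4669, 0.0763, -0.01]
tool_rot: [-0.0, 0.999, 0.042, 0.0]
contact_force: [0.5, 0.2, -1.0]
gripper_width: 1.0
grasp_force: 0.0
time: 39.78
tool_pos: [0.4665, 0.0763, 0.1256]
tool_rot: [-0.0, 0.999, 0.042, -0.0]
contact_force: [0.4, 0.2, -0.5]
gripper_width: 0.999
grasp_force: 0.0
finial_white_mid
scene 0.72 [106 112 113] [0.6035 0.0884] crate [0.0347 0.0011] res 0.0005 top 0.086
scene 0.71 [ 90  73 130] [ 0.5502 -0.3055] crate [-0.0511 -0.387 ] res 0.0004 top 0.08
scene 0.57 [77 31 60] [ 0.5119 -0.0398] crate [-0.0672 -0.119 ] res 0.0005 top 0.081
side 0.79 [ 92  80 120] [ 0.5521 -0.3044] crate [-0.049  -0.3861] res 0.0004 top 0.08
side 0.75 [107 111 113] [0.605 0.089] crate [0.0363 0.0016] res 0.0009 top 0.085
side 0.68 [76 39 63] [ 0.5133 -0.0389] crate [-0.0658 -0.1182] res 0.0008 top 0.08
finial_honey_mid
scene 0.86 [ 81  65 119] [ 0.3663 -0.297 ] crate [-0.2336 -0.3633] res 0.0005 top 0.075
scene 0.68 [20 67 96] [0.67   0.0935] crate [0.1014 0.0008] res 0.0005 top 0.082
side 0.9 [ 81  70 109] [ 0.3682 -0.2963] crate [-0.2317 -0.3627] res 0.0004 top 0.075
side 0.73 [ 37  76 105] [0.6714 0.0944] crate [0.1029 0.0015] res 0.0009 top 0.079
finial_green_mid
scene 0.56 [33 50 24] [0.4664 0.0765] crate [-0.1029  0.0006] res 0.0005 top 0.086
side 0.81 [39 55 33] [0.468  0.0773] crate [-0.1012  0.0013] res 0.0007 top 0.086
finial_red_mid
scene 0.57 [42 45 80] [0.5346 0.0823] crate [-0.0345  0.0007] res 0.0005 top 0.088
side 0.93 [30 35 77] [0.5358 0.0827] crate [-0.0332  0.0011] res 0.0007 top 0.087
side 0.39 [50 61 79] [ 0.5388 -0.1885] crate [-0.0527 -0.2695] res 0.0667 top 0.03
```

View pics/f.png

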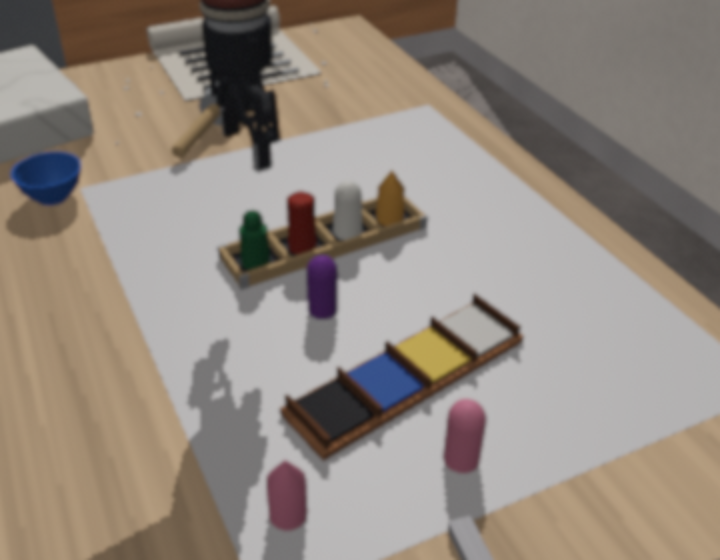

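The crate now holds green (253,240), red (301,222), white (347,210) and honey (391,200) from near to far, all upright, and the pads are empty. The bowl, mallet and look-alikes are untouched.

```bash
python3 -c "
from plant import *
print(job_done())"
```

```text
the job is handed in; nothing more can be done
None
```

I put all four finials in the crate in reverse order (green, red, white, honey from nearest to farthest), each upright and within about 3 mm of its cell centre by camera, and handed the job in at about 40 s; no verdict came back.

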